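# Interleave and stack a mould in the cigar press

### The job

The loose plywood pressing board stands tipped up against the press's backboard: tip it down so that it lies flat on the mould already in the press. Then slide the waiting mould off the rolling board (do not lift or tip it over) onto the pressing board until it is home against the backboard, square and in line with the mould below. Leave the clamp bar, the dish and the tube cutter where they are.

Things in the scene. Friction and masses are not known exactly. Their poses are not given: they have to be found in the camera images.
- press: Bench clamp press for cigar moulds, fixed: wooden bed, backboard, two steel columns, and a loaded mould already in it. Origin: table level, under the centre of that lower mould. +x is the loading direction, from the rolling board to the backboard; y sideways, z up. Open towards -x and above.
- lower_mould_top (a point): Centre of the flat top of the lower mould, 52 mm above the table. The lower mould is a closed black five-cavity mould, 126 mm (press x) by 130 mm (press y) by 44 mm, fixed in the press, its far face against the backboard.
- backboard_top (a point): Middle of the top front edge of the wooden backboard, 100 mm above the table; the front face is at press x 63 mm. It is 12 mm thick and 150 mm wide, with two lower brackets behind it.
- column_a (a point): Top of the threaded steel column at press y +86 mm, x 0: upright, 16 mm across, top 150 mm above the table. The columns leave 156 mm clear between them.
- column_b (a point): Top of the other, same column, at press y -86 mm.
- rolling_board: Thick wooden board, fixed, 380 (x) by 270 (y) by 62 mm high, in line with the press, same axes; origin under its centre, at press x -259 mm. Its edge next to the press is 6 mm short of the lower mould. Its top is 10 mm above the lower mould's top, so 4 mm above the pressing board once that lies flat.
- pressing_board: Loose plywood sheet 112 (x) by 126 (y) by 6 mm, about 65 g. Origin: centre of the face that will lie down. It starts on its +x edge on the lower mould, leaning back 9 degrees on the backboard: foot at press x 50 mm, upper edge at press x 70, z 163 mm, free on both sides above the backboard. Pulled past upright towards press -x it tips down flat about its foot (origin then near press x -7, z 52).
- waiting_mould: Loose closed mould like the lower one: black block 126 (x) by 130 (y) by 44 mm, about 0.6 kg, brown cigar ends in its +y side. Origin: centre of its underside. Starts on the rolling board, at press x -200 to -145 mm, y -20 to 30 mm, turned up to 0.2 rad. Slides when pushed with a few N. Home: +x face on the backboard, origin at press x 0, y 0, z 58 mm.
- clamp_bar: Loose wooden bar 40 by 210 (y) by 28 mm with two holes, on the table on the far side of the backboard. Bystander. Origin: centre of its underside.
- dish: Loose round aluminium dish, 92 mm across, 26 mm high, on the end of the rolling board away from the press (press x -410 to -380 mm). Bystander. Origin: centre of its underside.
- tube_cutter: Loose upright steel tube, 21 mm across, 46 mm high, on the rolling board beside the dish (press x -410 to -380 mm). Bystander. Origin: centre of its underside.
There are look-alikes about, which are no part of the job. What is meant by the pressing_board is not purple, and is the smaller of those in its own colour. Of the things that look like the waiting_mould, the largest one is meant.

How it is judged:
On the way:
1. the pressing board lies flat on the lower mould in the press, the waiting mould still on the rolling board (angle between pressing_board's own z axis and vertical below 0.05 rad and z of pressing_board in the frame of press between 0.049 and 0.055 m and x of pressing_board in the frame of press between -0.02 and 0.02 m and y of pressing_board in the frame of press between -0.018 and 0.018 m and x of waiting_mould in the frame of press below -0.1 m), for 0.3 s.
At the end, for the whole second after the job is handed in: Pressing board flat on the lower mould, centred within 20 mm; waiting mould flat on top of it, within 7 mm of fully home against the backboard, within 11 mm sideways of the lower mould, square within 4 degrees; both at rest. Clamp bar, dish and cutter moved less than 30 mm (angle between each of pressing_board, waiting_mould's own z axis and vertical below 0.05 rad and z of pressing_board in the frame of press between 0.049 and 0.055 m and x of pressing_board in the frame of press between -0.02 and 0.02 m and y of pressing_board in the frame of press between -0.018 and 0.018 m and z of waiting_mould in the frame of press between 0.055 and 0.061 m and x of waiting_mould in the frame of press between -0.007 and 0.007 m and y of waiting_mould in the frame of press between -0.011 and 0.011 m and angle between the x axis of waiting_mould and the x axis of press, either way round below 0.07 rad and linear speed of each of waiting_mould, pressing_board below 0.02 m/s); the robot touches nothing.
It fails at once if the waiting mould is lifted more than 15 mm above the rolling board or tipped by more than 15 degrees (z of waiting_mould in the frame of press above 0.077 m or angle between waiting_mould's own z axis and vertical above 0.26 rad).
It fails at once if the clamp bar, the dish or the tube cutter is moved by more than 30 mm (distance of any of clamp_bar, dish, tube_cutter from where it was at the start of the episode above 0.03 m).
It also fails if it takes over 53 s, if anything falls off the work surface, if the arm or the gripper's body presses on something with over 40 N, if the wrist force passes 120 N, or if a joint passes its speed limit or range.

### The arm

A 6-joint arm with a two-finger parallel gripper is mounted at the origin on the work surface. World frame = base frame: x ahead of the robot, y to its left, z up, the work surface at z = 0. Lengths are in m, angles in rad, forces in N, time in s.
With the tool pointing down it reaches from about 0.35 to 0.775 m from the base axis. Payload 7.3 kg.
Tool frame: the origin (TCP) lies midway between the tips of the shut fingers; the grasp point (between the pads) lies 19 mm behind it; z points along the fingers, y is the line along which they close (so a half turn about z gives the same grasp; the last joint's range is limited). The gripper opens to 92 mm and grips with 3 to 60 N. Pads are 19 mm wide; open, the fingers measure 130 mm over their backs; the gripper's body (75 mm by 190 mm) begins 47 mm behind the grasp point.
Start: joints at [1.026, 0.342, 1.524, -0, 1.275, -0.146], TCP at [0.204, 0.484, 0.227] pointing down, gripper open.
Joint ranges: [-2.53, 2.53], [-0.77, 2.02], [0.04, 2.7], [-1, 4.14], [0.28, 2.66], [-3.11, 3.11]. Speed limits (rad/s): [2.57, 2.57, 3.14, 3.14, 3.14, 3.14].

### API

Orientations are given as [roll, pitch, yaw] about the fixed x, y, z axes, in that order (R = Rz(yaw) Ry(pitch) Rx(roll)).
In Python, from cell import monitor, vision, workorder gives the robot as it stands.
- The arm moves only by the tool move_arm, never from a script. Its argument "rows" is a list of rows, each a list of 5 numbers: the shift along the world's x, y, z in mm, then the turn about the world's z in rad, then the closure, from -1 (fully open) to 1 (shut). A call has 1 to 12 rows; each row shifts and turns the commanded pose from where the row before left it; what a row does not reach is not made up. A row lasts 1/10 s, in which the tool goes at most 50 mm and 8.59 degrees, less where a joint would pass 70% of its speed; a pose out of reach is approached as far as the arm can. A call is refused whole if a number of a shift passes 50 or a number of a turn 0.15, either way. A call with a gripper value outside its range is refused whole. The fingers move at their own pace and stop on an object; "newtons" is the grip in N (left out, the last holds). Time passes only in rows, so rows that do not move let the fingers close. It gives the time, the measured TCP pose, the force, the opening and the grip force at its end, in the units of the state.
- monitor.observe(): the state, without advancing time (a new reading comes with each control period).
- vision.read_camera(name): name is "scene" or "top" or "wrist"; returns the picture (480x640x3 uint8, red, green, blue); there is no depth.
- vision.get_calibration(name): a dict with "K" (3x3 intrinsics, pixels), "T" (4x4, takes a point from camera to world coordinates); the wrist camera has in their place "mount" (4x4, takes a point from camera to tool coordinates, whose origin is the TCP and whose axes are the flange's). Camera axes: x right, y up, looking along -z (the intrinsics and any distortion apply to the point x, -y, -z); pixel columns grow to the right and rows downward; lengths in m; the calibration is good to about 2 mm. A picture is of the moment at which its call begins: read the wrist's pose just before it. get_calibration takes no time and is no camera call.
- workorder.hand_in(): hands the job in; it is judged then, once.
The state is a dict: "time": time; "qpos": joint angles; "qvel": joint speeds; "joint_efforts": joint torques, N m; "tool_pos": TCP position; "tool_rot": TCP orientation; "contact_force": force on the tool from outside, world axes, zero at the start; "torque": the same for the moment, N m; "opening": finger opening in m; "grip_force": force on a finger pad.
Only numpy, scipy, OpenCV 4.12 (cv2) and the standard library are available. Lean on these libraries where they do the work, as an engineer would, in place of code of your own. Each camera call takes 0.05 s, during which the arm holds its last target. There are 200 camera calls.

## Working session

There is one attempt and no reset: what is moved stays moved. The work goes in short steps, Python scripts to look and compute and a tool call to move; the robot and the scene stay as the last step left them, time stands still between calls to the robot, and variables do not carry over. Pictures are saved under pics/ and viewed, at most 10 in all, crops included, and the job is handed in when it is done.

Besides the shell and the picture viewer there is one more tool, called after ">>>" by a JSON object that holds its "fn" and its "kwargs", one argument or row to a line. move_arm: Moves the arm, as the interface text tells. Its arguments: {"type":"object","properties":{"rows":{"type":"array","items":{"type":"array","items":{"type":"number"}}},"newtons":{"type":"number"}},"required":["rows"]}

```bash
mkdir -p pics; python3 - <<'E'
from cell import monitor, vision
import cv2,numpy as np
for n in("scene","top"):
    im=vision.read_camera(n); cv2.imwrite(f"pics/{n}0.png",im[:,:,::-1])
    c=vision.get_calibration(n); print(n,{k:(np.round(v,4).tolist() if not isinstance(v,str) else v) for k,v in c.items()})
s=monitor.observe(); print(s)
E
```

```text
scene {'K': [[467.9635, 0.0, 315.7796], [0.0, 467.9635, 245.7101], [0.0, 0.0, 1.0]], 'T': [[-0.1737, -0.6214, 0.764, 1.3342], [0.9848, -0.1113, 0.1334, 0.1543], [0.0021, 0.7756, 0.6313, 0.7521], [0.0, 0.0, 0.0, 1.0]]}
top {'K': [[462.9581, 0.0, 308.6572], [0.0, 462.9581, 238.7607], [0.0, 0.0, 1.0]], 'T': [[0.0251, 0.9974, -0.0675, 0.4718], [-0.9997, 0.0247, -0.0069, 0.0268], [-0.0052, 0.0676, 0.9977, 1.3264], [0.0, 0.0, 0.0, 1.0]]}
{'time': 0.1, 'qpos': array([ 1.02599712e+00,  3.42674186e-01,  1.52491473e+00,  3.06767825e-06,
        1.27537813e+00, -1.45967460e-01]), 'qvel': array([-0.0011374 , -0.00082401, -0.00262742, -0.00139148, -0.0023536 ,
        0.00063947]), 'joint_efforts': array([ 1.45955510e-03, -4.32003844e+01, -2.44694495e+01,  7.20569445e-02,
        5.24975604e-02, -2.57910284e-05]), 'tool_pos': array([0.20365744, 0.48350586, 0.22610584]), 'tool_rot': array([-3.14023330e+00, -2.02807588e-04,  2.74275987e+00]), 'contact_force': array([-0.38404565,  0.77810701,  0.0710617 ]), 'torque': array([-0.00214918, -0.01288789,  0.04268745]), 'grip_force': 0.0, 'opening': 0.09157097176540809}
```

View pics/scene0.png

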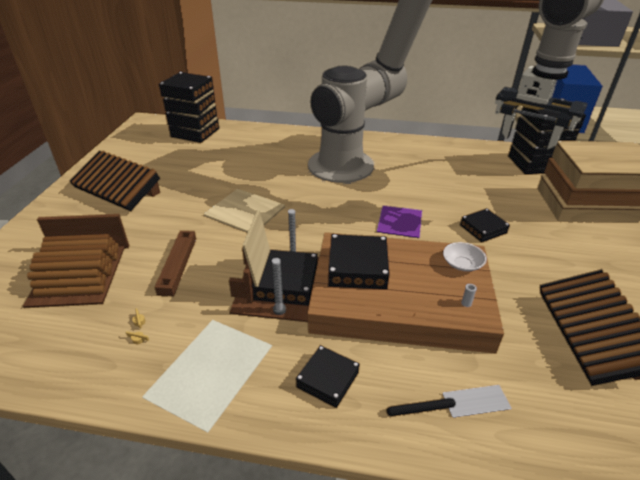

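View pics/top0.png

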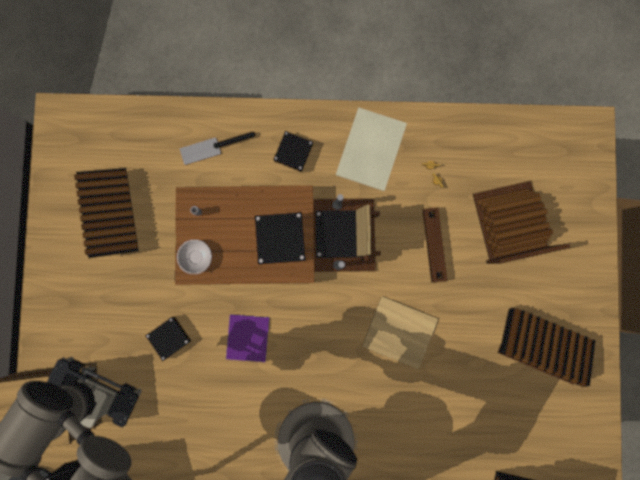

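The scene view shows the press (board leaning at 255,250; columns 278,285 / 292,230), waiting mould at 360,260. In the top view, press +x runs image-right (world −y): rolling board spans 175–314 × 187–284, waiting mould is at (280,238), columns at (340,200)/(341,265), and the leaning board at (363,232).

```bash
cat > h.py <<'E'
import numpy as np,cv2
from cell import monitor,vision
def cal(n):
    c=vision.get_calibration(n); return np.array(c["K"]),np.array(c["T"])
def ray(n,uv,z):
    K,T=cal(n); d=np.linalg.inv(K)@[uv[0],uv[1],1]; d=T[:3,:3]@(d*[1,-1,-1]); o=T[:3,3]
    return (o+d*(z-o[2])/d[2])
def proj(n,P):
    K,T=cal(n); p=T[:3,:3].T@(np.array(P)-T[:3,3])*[1,-1,-1]; p=K@p; return p[:2]/p[2]
E
python3 - <<'E'
from h import *
im=cv2.imread("pics/top0.png"); hsv=cv2.cvtColor(im,cv2.COLOR_BGR2HSV)
# rolling board: reddish brown
print("hsv board",hsv[275,240],hsv[200,260],"table",hsv[170,240],hsv[300,240],"mould",hsv[238,280])
def rect(mask,z,lab):
    cs,_=cv2.findContours(mask,cv2.RETR_EXTERNAL,cv2.CHAIN_APPROX_NONE)
    c=max(cs,key=cv2.contourArea); w=np.array([ray("top",p[0],z)[:2] for p in c],np.float32)
    r=cv2.minAreaRect(w); print(lab,cv2.boundingRect(c),r); return r
blk=((hsv[:,:,2]<60)*255).astype(np.uint8)
m=np.zeros_like(blk); m[200:275,245:312]=blk[200:275,245:312]
m=cv2.morphologyEx(m,cv2.MORPH_CLOSE,np.ones((5,5))); rect(m,.106,"mould")
brd=cv2.inRange(hsv,(0,110,40),(12,255,200)); m=np.zeros_like(brd); m[175:295,165:320]=brd[175:295,165:320]
m=cv2.morphologyEx(m,cv2.MORPH_CLOSE,np.ones((15,15))); rect(m,.062,"board")
c=cv2.resize(im[175:295,165:395],None,fx=3.4,fy=3.4,interpolation=cv2.INTER_CUBIC); cv2.imwrite("pics/crop1.png",c)
for n,uv in(("A",(340,265)),("B",(340,200))): print(n,ray("top",uv,.15))
E
```

```text
hsv board [ 14 164 115] [ 14 162 118] table [ 18 130 169] [ 18 122 149] mould [170  22  35]
mould (256, 213, 50, 50) ((0.555357038974762, 0.11146192252635956), (0.12647733092308044, 0.12495706975460052), 5.7625298500061035)
board (176, 187, 144, 96) ((0.5658133625984192, 0.2025606483221054), (0.26125049591064453, 0.390220582485199), 1.3868910074234009)
A [ 0.48670684 -0.04619423  0.15      ]
B [ 0.65285685 -0.0427753   0.15      ]
```

View pics/crop1.png

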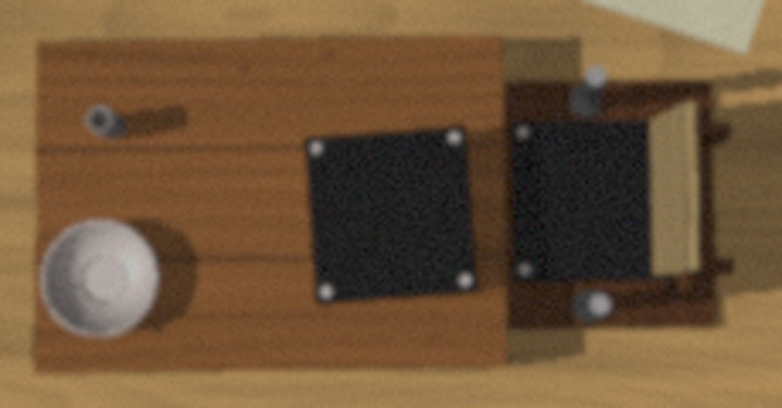

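The crop gives column tops at (599,303)/(596,75), board corners (38,40),(503,38),(507,372),(36,370), waiting mould screws (316,148),(454,138),(466,280),(326,292), lower mould screws (523,132),(526,270).

```bash
python3 - <<'E'
from h import *
f=lambda p,z: ray("top",(165-.35+p[0]/3.4,175-.35+p[1]/3.4),z)[:2]
A=f((599,303),.15);B=f((596,75),.15); print("A",A,"B",B,"dist",np.linalg.norm(A-B),"mid",(A+B)/2)
yd=(A-B)/np.linalg.norm(A-B); print("from cols press x ang",np.arctan2(yd[1],yd[0])-np.pi/2)
C=[f(p,.062) for p in((38,40),(503,38),(507,372),(36,370))]; c=np.mean(C,0); d=(C[1]-C[0]+C[2]-C[3])/2; e=(C[3]-C[0]+C[2]-C[1])/2
print("board",c,np.linalg.norm(d),np.linalg.norm(e),np.arctan2(d[1],d[0]),np.arctan2(e[1],e[0])+np.pi/2-np.pi)
u=d/np.linalg.norm(d); print("press origin from board",c+.259*u)
S=[f(p,.106) for p in((316,148),(454,138),(466,280),(326,292))]; m=np.mean(S,0); d2=(S[1]-S[0]+S[2]-S[3])/2
print("mould",m,np.arctan2(d2[1],d2[0]),np.linalg.norm(d2))
L=[f(p,.052) for p in((523,132),(526,270))]; print("lower",L,"mid",np.mean(L,0), "ang",np.arctan2(*(L[1]-L[0])[::-1])-np.pi/2)
for p in((655,112),(694,100),(700,270),(652,276)):print(f(p,.16),f(p,.052))
E
```

```text
A [ 0.48988018 -0.04822521] B [ 0.66135075 -0.04245737] dist 0.17156754711882488 mid [ 0.57561547 -0.04534129]
from cols press x ang -4.678764201715466
board [0.56444118 0.2122142 ] 0.37757829305655677 0.2684533383079814 -1.5459848819006152 -4.674887634948997
press origin from board [ 0.57086668 -0.04670609]
mould [0.55536544 0.11239463] -1.466884739505479 0.10840875705231509
lower [array([0.62888438, 0.0102265 ]), array([0.51657722, 0.00513299])] mid [0.5727308  0.00767975] ang -4.667066628600951
[ 0.63298787 -0.086412  ] [ 0.6479092  -0.09689389]
[ 0.64271134 -0.11532008] [ 0.65853297 -0.12847858]
[ 0.51600253 -0.12183606] [ 0.52009218 -0.13559787]
[ 0.51067284 -0.08639934] [ 0.51426902 -0.09688006]
```

>>> {"fn": "move_arm", "kwargs": {
  "rows": [
    [18.8,-30,0,0.0217,0],
    [18.8,-30,0,0.0217,0],
    [18.8,-30,0,0.0217,0],
    [18.8,-30,0,0.0217,0],
    [18.8,-30,0,0.0217,0],
    [18.8,-30,0,0.0217,0],
    [18.8,-30,0,0.0217,0],
    [18.8,-30,0,0.0217,0],
    [18.8,-30,0,0.0217,0],
    [18.8,-30,0,0.0217,0],
    [18.8,-30,0,0.0217,0],
    [18.8,-30,0,0.0217,0]
  ]
}}

```text
time: 1.3
tool_pos: [0.4298, 0.1224, 0.2265]
tool_rot: [3.142, -0.0, 3.004]
contact_force: [0.6, 1.0, -0.3]
opening: 0.0459
grip_force: 0.0
```

>>> {"fn": "move_arm", "kwargs": {
  "rows": [
    [18.8,-30,0,0.0217,0],
    [18.8,-30,0,0.0217,0],
    [18.8,-30,0,0.0217,0],
    [18.8,-30,0,0.0217,0],
    [18.8,-30,0,0.0217,0],
    [18.8,-30,0,0.0217,0],
    [18.8,-30,0,0.0217,0],
    [18.8,-30,0,0.0217,0],
    [0,0,0,0,0],
    [0,0,0,0,0]
  ]
}}

```text
time: 2.3
tool_pos: [0.5795, -0.1164, 0.2258]
tool_rot: [3.14, -0.002, -3.108]
contact_force: [-1.0, 0.1, -0.5]
opening: 0.0458
grip_force: 0.0
```

>>> {"fn": "move_arm", "kwargs": {
  "rows": [
    [0,0,-25,0,0],
    [0,0,-20,0,0],
    [0,0,-15,0,0],
    [0,0,-15,0,0],
    [0,0,-15,0,0],
    [0,0,0,0,0]
  ]
}}

```text
time: 2.9
tool_pos: [0.578, -0.1143, 0.1349]
tool_rot: [3.14, -0.004, -3.105]
contact_force: [-0.5, -0.1, 0.3]
opening: 0.0459
grip_force: 0.0
```

```bash
python3 - <<'E'
from h import *
im=vision.read_camera("scene")[:,:,::-1]
cv2.imwrite("pics/s1.png",cv2.resize(im[150:350,180:420],None,fx=3,fy=3))
E
```

```text
(no output)
```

View pics/s1.png

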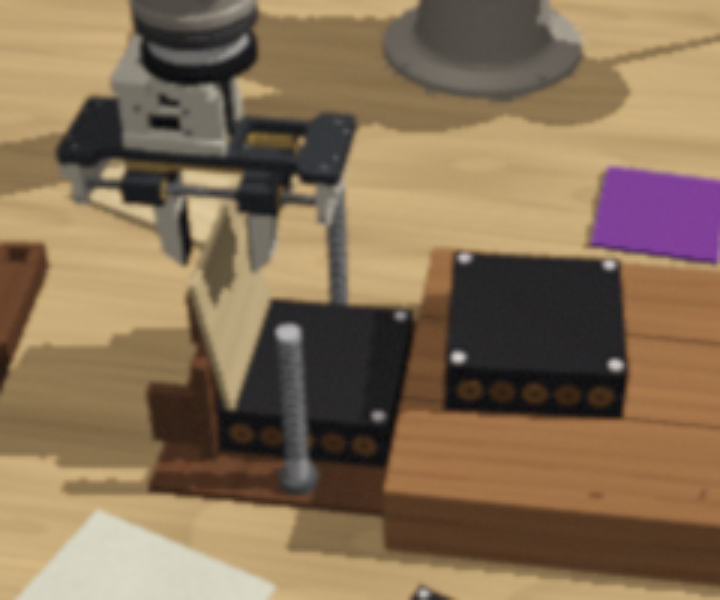

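Fingers straddle the board's upper edge (crop 180–260, 200–260). Pull past upright with a controlled lowering.

>>> {"fn": "move_arm", "kwargs": {
  "rows": [
    [0,7,0,0,0],
    [0,7,0,0,0],
    [0,7,0,0,0],
    [-1,7,0,0,0],
    [0,6,0,0,0],
    [0,6,0,0,0],
    [0,6,-1,0,0],
    [-1,6,-1,0,0],
    [0,5,-4,0,0],
    [0,5,-6,0,0],
    [0,5,-8,0,0],
    [0,0,0,0,0]
  ]
}}

```text
time: 4.15
tool_pos: [0.577, -0.0483, 0.1151]
tool_rot: [3.141, -0.003, -3.106]
contact_force: [0.4, 0.2, 0.1]
opening: 0.0457
grip_force: 0.1
```

```bash
python3 - <<'E'
from h import *
im=vision.read_camera("scene")[:,:,::-1]
cv2.imwrite("pics/s2.png",cv2.resize(im[150:350,180:420],None,fx=3,fy=3))
E
```

```text
(no output)
```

View pics/s2.png

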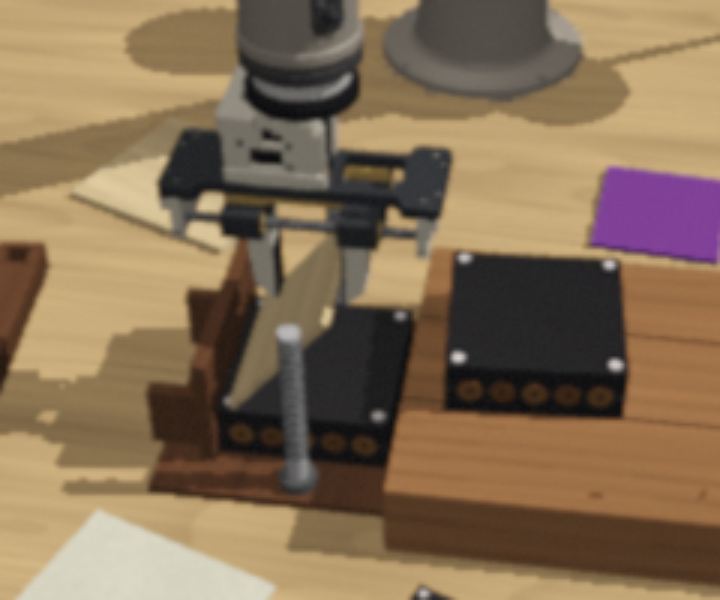

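Board is leaning forward on the front finger at ~50°, foot still in place (crop 230,405). Continue lowering.

>>> {"fn": "move_arm", "kwargs": {
  "rows": [
    [0,5,-4,0,0],
    [0,5,-4,0,0],
    [0,5,-4,0,0],
    [0,5,-4,0,0],
    [-1,5,-4,0,0],
    [0,4,-4,0,0],
    [0,4,-4,0,0],
    [0,3,-3,0,0],
    [0,3,-1,0,0],
    [0,3,0,0,0],
    [0,3,0,0,0],
    [0,0,0,0,0]
  ]
}}

```text
time: 5.4
tool_pos: [0.577, -0.0038, 0.085]
tool_rot: [3.142, 0.0, -3.106]
contact_force: [0.3, 0.3, -0.4]
opening: 0.046
grip_force: 0.0
```

```bash
python3 - <<'E'
from h import *
im=vision.read_camera("scene")[:,:,::-1]
cv2.imwrite("pics/s3.png",cv2.resize(im[150:350,180:420],None,fx=3,fy=3))
E
```

```text
(no output)
```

View pics/s3.png

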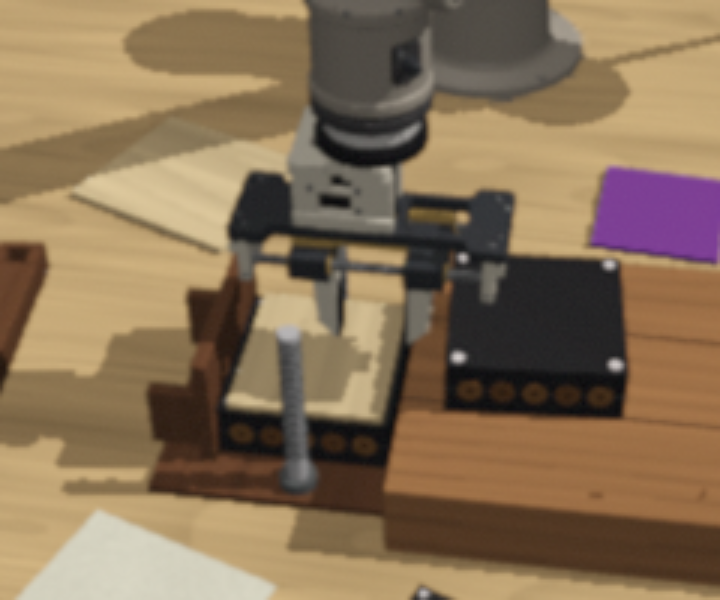

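The board lies flat on the lower mould (crop 225–410 × 295–420). Lift, open, and go to the waiting mould's −y side.

>>> {"fn": "move_arm", "kwargs": {
  "rows": [
    [0,0,25,0,0],
    [0,0,30,0,0],
    [0,0,30,0,-0.5],
    [-27,28,0,0,-1],
    [-28,28,0,0,-1],
    [-28,29,0,0,-1],
    [-28,29,0,0,-1],
    [0,0,0,0,-1]
  ]
}}

```text
time: 6.25
tool_pos: [0.4626, 0.1122, 0.17]
tool_rot: [3.141, -0.002, -3.103]
contact_force: [-0.1, -0.2, 0.1]
opening: 0.0892
grip_force: 0.0
```

>>> {"fn": "move_arm", "kwargs": {
  "rows": [
    [0,0,-30,0,-1],
    [0,0,-30,0,-1],
    [0,0,-30,0,-1],
    [0,0,0,0,-1]
  ]
}}

```text
time: 6.65
tool_pos: [0.4641, 0.1091, 0.0769]
tool_rot: [-3.141, -0.006, -3.107]
contact_force: [-0.5, -0.2, -0.5]
opening: 0.0919
grip_force: 0.0
```

```bash
python3 - <<'E'
from h import *
im=vision.read_camera("top")[:,:,::-1]
cv2.imwrite("pics/t2.png",cv2.resize(im[175:295,165:395],None,fx=3.4,fy=3.4,interpolation=cv2.INTER_CUBIC))
E
```

```text
(no output)
```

View pics/t2.png

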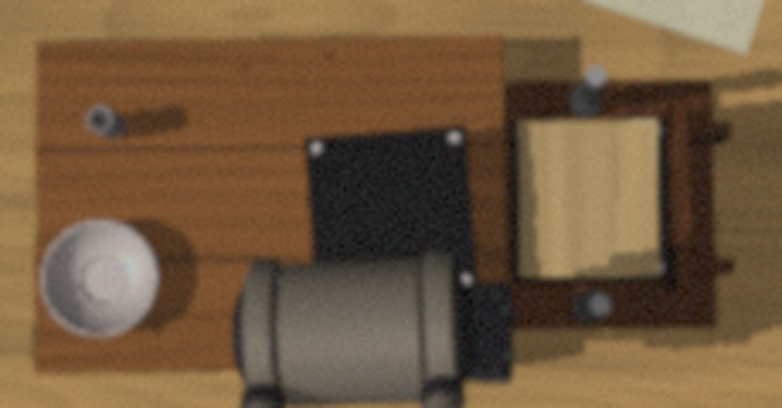

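Pressing board lies square (516–664 × 118–278, centre close to the lower mould's). Now nudge the waiting mould sideways, squaring it.

>>> {"fn": "move_arm", "kwargs": {
  "rows": [
    [5,0,0,0,-1],
    [5,0,0,0,-1],
    [4,0,0,0,-1],
    [4,0,0,0,-1],
    [4,0,0,0,-1],
    [4,0,0,0,-1],
    [3,0,0,0,-1],
    [0,0,0,0,-1]
  ]
}}

```text
time: 7.5
tool_pos: [0.4952, 0.1097, 0.0798]
tool_rot: [-3.141, 0.0, -3.107]
contact_force: [-4.6, -0.0, 2.2]
opening: 0.0918
grip_force: 1.5
```

>>> {"fn": "move_arm", "kwargs": {
  "rows": [
    [-10,0,0,0,-1],
    [-20,20,0,0,-1],
    [-25,40,0,-0.1,-1],
    [0,45,0,-0.15,-1],
    [0,40,0,-0.15,-1],
    [0,0,30,-0.15,-1],
    [0,0,30,-0.15,-1],
    [0,0,0,0,-1]
  ]
}}

```text
time: 8.3
tool_pos: [0.4422, 0.2507, 0.1434]
tool_rot: [3.134, 0.005, 2.493]
contact_force: [0.4, 0.1, 0.3]
opening: 0.0918
grip_force: 0.0
```

```bash
python3 - <<'E'
from h import *
im=vision.read_camera("top")[:,:,::-1]
cv2.imwrite("pics/t3.png",cv2.resize(im[175:295,165:395],None,fx=3.4,fy=3.4,interpolation=cv2.INTER_CUBIC))
E
```

```text
(no output)
```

View pics/t3.png

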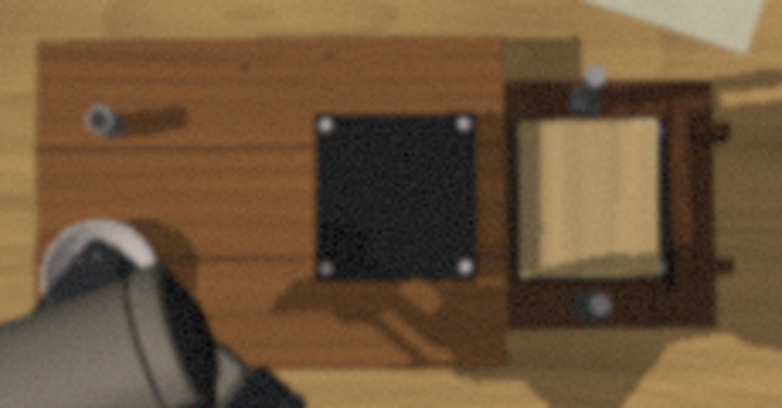

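Mould is now square: screws at (326,125),(464,124),(466,267),(326,268).

```bash
python3 - <<'E'
from h import *
f=lambda p,z: ray("top",(165-.35+p[0]/3.4,175-.35+p[1]/3.4),z)[:2]
S=[f(p,.106) for p in((326,125),(464,124),(466,267),(326,268))]; m=np.mean(S,0); d=(S[1]-S[0]+S[2]-S[3])/2
e=(S[0]-S[3]+S[1]-S[2])/2
u=np.array([.0338,-.9994]);v=np.array([.9994,.0338]);O=np.array([.573,-.046])
print(m,np.arctan2(d[1],d[0]),np.arctan2(e[1],e[0])-np.pi/2,(m-O)@u,(m-O)@v)
P=[f(p,.058) for p in((517,120),(660,119),(664,275),(517,278))];q=np.mean(P,0);print("pb",q,(q-O)@u,(q-O)@v)
q=np.mean([f(p,.052) for p in((523,132),(526,270))],0);print("lower",(q-O)@u,(q-O)@v)
E
```

```text
[0.56988548 0.10892787] -1.5388560509551747 -1.5346268541575816 -0.15494018658378075 0.0021239099762395807
pb [ 0.57603462 -0.044668  ] -0.0012286324113901152 0.0030778164207936527
lower -0.053656638018207053 0.0015453394246321987
```

>>> {"fn": "move_arm", "kwargs": {
  "rows": [
    [20,-8,0,-0.148,-1],
    [21,-8,0,-0.148,-1],
    [21,-8,0,-0.148,-1],
    [21,-8,0,-0.148,-1],
    [21,-8,0,-0.148,-1],
    [21,-7,0,-0.148,-1],
    [0,0,0,0,-1],
    [0,0,-20,0,-1],
    [0,0,-22,0,-1],
    [0,0,-22,0,-1],
    [0,0,0,0,-1]
  ]
}}

```text
time: 9.45
tool_pos: [0.562, 0.2018, 0.0721]
tool_rot: [-3.134, 0.001, 1.61]
contact_force: [-0.4, -0.3, -0.2]
opening: 0.0916
grip_force: 0.0
```

>>> {"fn": "move_arm", "kwargs": {
  "rows": [
    [4,0,8,-0.005,-1],
    [0.3,-10,0,0,-1],
    [0.3,-8,0,0,-1],
    [0.3,-8,0,0,-1],
    [0.3,-8,0,0,-1],
    [0.3,-10,0,0,-1],
    [0.4,-10,0,0,-1],
    [0.4,-10,0,0,-1],
    [0.4,-10,0,0,-1],
    [0.4,-10,0,0,-1],
    [0.4,-10,0,0,-1],
    [0,0,0,0,-1]
  ]
}}

```text
time: 10.65
tool_pos: [0.573, 0.1071, 0.0845]
tool_rot: [3.14, 0.0, 1.601]
contact_force: [-0.6, -0.2, -0.3]
opening: 0.0919
grip_force: 0.0
```

>>> {"fn": "move_arm", "kwargs": {
  "rows": [
    [0.3,-8,0,0,-1],
    [0.3,-8,0,0,-1],
    [0.3,-8,0,0,-1],
    [0.3,-8,0,0,-1],
    [0.3,-8,0,0,-1],
    [0.3,-8,0,0,-1],
    [0,0,0,0,-1]
  ]
}}

```text
time: 11.35
tool_pos: [0.5743, 0.0589, 0.0836]
tool_rot: [-3.141, 0.001, 1.601]
contact_force: [-0.7, -0.1, 0.6]
opening: 0.0919
grip_force: 0.0
```

>>> {"fn": "move_arm", "kwargs": {
  "rows": [
    [0.1,-4,0,0,-1],
    [0.1,-4,0,0,-1],
    [0.1,-4,0,0,-1],
    [0.1,-4,0,0,-1],
    [0.1,-4,0,0,-1],
    [0.1,-4,0,0,-1]
  ]
}}

```text
time: 11.95
tool_pos: [0.575, 0.0361, 0.0837]
tool_rot: [-3.142, -0.0, 1.602]
contact_force: [-0.5, 2.0, -1.4]
opening: 0.0917
grip_force: 1.2
```

```bash
python3 - <<'E'
from h import *
im=vision.read_camera("scene")[:,:,::-1]
cv2.imwrite("pics/s4.png",cv2.resize(im[150:350,180:420],None,fx=3,fy=3))
E
```

```text
(no output)
```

View pics/s4.png

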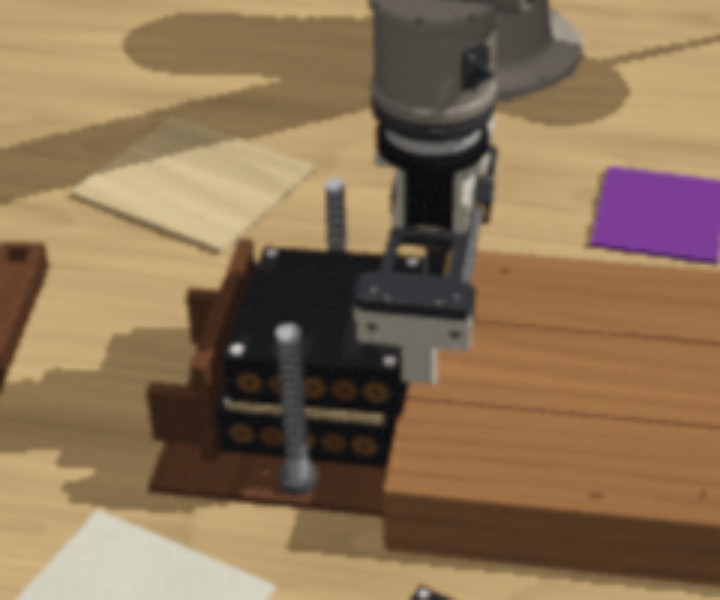

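Nearly home (mould front face near the backboard, crop ~225,350). Push on in small rows until the force rises.

>>> {"fn": "move_arm", "kwargs": {
  "rows": [
    [0.1,-3,0,0,-1],
    [0.1,-2,0,0,-1],
    [0,-2,0,0,-1],
    [0,0,0,0,-1]
  ]
}}

```text
time: 12.4
tool_pos: [0.5753, 0.029, 0.0838]
tool_rot: [3.141, 0.0, 1.602]
contact_force: [0.0, 0.7, -1.2]
opening: 0.0916
grip_force: 0.5
```

>>> {"fn": "move_arm", "kwargs": {
  "rows": [
    [0,-2,0,0,-1],
    [0,-1,0,0,-1],
    [0,0,0,0,-1]
  ]
}}

```text
time: 12.7
tool_pos: [0.5752, 0.027, 0.0838]
tool_rot: [3.141, -0.001, 1.603]
contact_force: [-0.1, 4.5, -0.8]
opening: 0.092
grip_force: 2.6
```

>>> {"fn": "move_arm", "kwargs": {
  "rows": [
    [0,-2,0,0,-1],
    [0,0,0,0,-1]
  ]
}}

```text
time: 12.9
tool_pos: [0.5749, 0.0268, 0.0839]
tool_rot: [-3.142, -0.003, 1.604]
contact_force: [-0.9, 12.6, 0.8]
opening: 0.0921
grip_force: 6.3
```

>>> {"fn": "move_arm", "kwargs": {
  "rows": [
    [0,-2,0,0,-1],
    [0,0,0,0,-1]
  ]
}}

```text
time: 13.1
tool_pos: [0.5747, 0.0267, 0.0839]
tool_rot: [-3.141, -0.006, 1.605]
contact_force: [-0.3, 19.7, 0.8]
opening: 0.0918
grip_force: 10.1
```

Firmly seated against the backboard. Back off and check from the top.

>>> {"fn": "move_arm", "kwargs": {
  "rows": [
    [0,5,0,0,-1],
    [0,15,0,0,-1],
    [0,20,20,0,-1],
    [0,30,40,0,-1],
    [-40,20,30,0,-1],
    [-40,20,0,0,-1],
    [-40,20,0,0,-1],
    [-40,10,0,0,-1],
    [0,0,0,0,-1],
    [0,0,0,0,-1]
  ]
}}

```text
time: 14.1
tool_pos: [0.4183, 0.1613, 0.1723]
tool_rot: [3.139, 0.0, 1.603]
contact_force: [0.8, -0.8, 0.2]
opening: 0.0919
grip_force: 0.0
```

```bash
python3 - <<'E'
from h import *
im=vision.read_camera("top")[:,:,::-1]
cv2.imwrite("pics/t4.png",cv2.resize(im[175:295,165:395],None,fx=3.4,fy=3.4,interpolation=cv2.INTER_CUBIC))
E
```

```text
(no output)
```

View pics/t4.png

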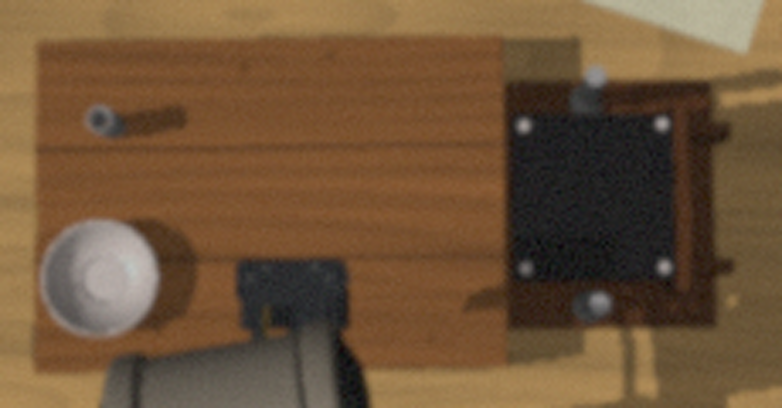

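Mould is seated against the backboard, square: screws (524,125),(662,124),(664,267),(526,268); dish and cutter unmoved.

```bash
python3 - <<'E'
from h import *
from cell import workorder
f=lambda p,z: ray("top",(165-.35+p[0]/3.4,175-.35+p[1]/3.4),z)[:2]
S=[f(p,.102) for p in((524,125),(662,124),(664,267),(526,268))]; m=np.mean(S,0); d=(S[1]-S[0]+S[2]-S[3])/2
u=np.array([.0338,-.9994]);v=np.array([.9994,.0338]);O=np.array([.573,-.046])
x,y,a=(m-O)@u,(m-O)@v,np.arctan2(d[1],d[0])+1.537
print(x,y,a)
if abs(x)<.007 and abs(y)<.007 and abs(a)<.05: print(workorder.hand_in())
E
```

```text
-0.000298915521361804 0.0010470590531490944 -0.0018012842569790077
the job is handed in; nothing more can be done
None
```

The job is handed in: the pressing board was seen lying flat and square before loading. The waiting mould is home against the backboard, measured from the top camera at about 0.3 mm off in x, 1 mm off in y and 0.002 rad off square.

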